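Start a filter cap on its thread and screw it home

TASK

The black cap with the steel grip bar, on the larger of the two air-filter housings, only lies on top of its thread. Without lifting it off, turn it backward (counter-clockwise seen from above) until it drops into the start of the thread, let it go down there, then turn it forward (clockwise) fully home, so that its grip bar is in line with the two hose ports, and let go.

Things in the scene. Friction and masses are not known exactly. Their poses are not given: they have to be found in the camera images.
- cap_bar (a point): Centre of the steel grip bar on the loose black cap (80 g, disc 66 mm across, 28 mm high with skirt). Bar: 58 mm long (x), 12 thick (y), 24 high (z up); its top is 12 mm above the point, the disc's top 12 mm below. The cap starts level on top of the thread, point about 120 mm above the bench, its x 3 to 24 deg counter-clockwise of the housing's x; clockwise from there it only jams on a stop.
- housing: The larger filter housing, fixed: foot 104 mm across, grey body 80 mm across to z = 60 mm, neck with thread (54 mm across) to z = 88 mm. Origin: centre of its underside, on the cap's axis; z up, x through the two brass hose ports (tips 57 mm out, z = 32 mm). When home, against a stop, the cap's bar lies along x, cap_bar about 109 mm above this origin. Thread play about 2 mm.
- thread_start (a point): One of two opposite raised ribs on the grey shoulder, 37 mm from the axis, 70 deg counter-clockwise of the ports (x). With the bar over them (free from 57 to 83 deg, stop at 85) the cap can sink about 10 mm: by its weight, or lowered if held. Then 70 deg clockwise takes it home. The right-hand thread (lugs in line with the bar) rises 2 mm per rad counter-clockwise.
- small_housing: The smaller housing, a bystander fixed to the bench: foot 76 mm across, grey body 54 mm across; its black cap (42 mm across, steel bar 36 mm long) is already home and does not move; 78 mm high in all. Origin: centre of its underside.
Not all that is in view belongs to the job. What is shaped like the part that bears cap_bar but red is not meant.

How it is judged (in metres and radians):
On the way:
1. the cap, turned backward, has dropped into the start of the thread (at least 6 mm down, bar at least 45 degrees from the ports) (z of cap_bar in the frame of housing below 0.1145 m and horizontal distance between cap_bar and housing below 0.006 m and angle between the x axis of cap_bar and the x axis of housing, either way round above 0.785 rad), for 0.1 s.
At the end, for the whole second after the job is handed in: the cap sits level and at rest on the larger housing, screwed home: its bar within 12 degrees of the line through the hose ports, its height within about 3 mm of fully down (z of cap_bar in the frame of housing below 0.1125 m and horizontal distance between cap_bar and housing below 0.006 m and angle between the x axis of cap_bar and the x axis of housing, either way round below 0.21 rad and angle between cap_bar's own z axis and vertical below 0.12 rad and linear speed of cap below 0.02 m/s); the robot touches nothing.
It fails at once if the cap is lifted off the neck (more than about 10 mm above where it lay) (z of cap_bar in the frame of housing above 0.131 m).
It also fails if it takes over 38 s, if anything falls off the work surface, if the arm or the gripper's body presses on something with over 40 N, if the wrist force passes 120 N, or if a joint passes its speed limit or range.

ROBOT

A 6-joint arm with a two-finger parallel gripper is mounted at the origin on a cart in front of the work surface, level with it; the furniture and walls round the work are solid. World frame = base frame: x ahead of the robot, y to its left, z up, the work surface at z = 0. Lengths are in mm, angles in degrees, forces in N, time in s.
With the tool pointing down it reaches from about 300 to 850 mm from the base axis. Payload 4.2 kg.
Tool frame: the origin (TCP) lies midway between the tips of the shut fingers; the grasp point (between the pads) lies 19 mm behind it (env.grasp_offset is the distance from the TCP to the grasp point, in mm); z points along the fingers, y is the line along which they close (so a half turn about z gives the same grasp; the last joint's range is limited). The gripper opens to 91 mm and grips with 3 to 60 N. Pads are 32 mm wide; open, the fingers measure 118 mm over their backs; the gripper's body (76 mm by 178 mm) begins 60 mm behind the grasp point.
Start: joints at [75.688, 18.312, 89.639, -0, 72.044, -1.146], TCP at [130.976, 559.9, 213.976] pointing down, gripper open.
Joint ranges: [-177.97, 177.97], [-48.28, 115.42], [12.27, 149.76], [-77.06, 257.06], [2.81, 150.46], [-146.56, 146.56]. Speed limits (degrees/s): [147.25, 147.25, 180, 180, 180, 180].

INTERFACE

Orientations are given as [roll, pitch, yaw] about the fixed x, y, z axes, in that order (R = Rz(yaw) Ry(pitch) Rx(roll)).
In Python, from workcell import env, optics gives the robot as it stands. The module is installed in compiled form; this text tells all that it offers.
- The arm moves only by the tool send_rows, never from a script. Its argument "targets" is a list that holds one entry, the list of rows, each a list of 7 numbers: the turn, a rotation vector about the world's x, y, z scaled (see below), then the shift along the world's x, y, z scaled (see below), then the closure, from -1 (fully open) to 1 (shut). In form: [[[rx, ry, rz, x, y, z, gripper], ...]]. A call has 1 to 12 rows; each row shifts and turns the commanded pose from where the row before left it; what a row does not reach is not made up. The controller multiplies each number of a shift by 0.2 m and each number of a turn by pi/2 rad. A row lasts 1/10 s, in which the tool goes at most 50 mm and 8.59 degrees, less where a joint would pass 70% of its speed; a pose out of reach is approached as far as the arm can. A call with a number of a shift or a turn outside -1 to 1 is refused whole. A call with a gripper value outside its range is refused whole. The fingers move at their own pace and stop on an object; "grip_force" is the grip in N (left out, the last holds). Time passes only in rows, so rows that do not move let the fingers close. It gives the time, the measured TCP pose, the force, the opening and the grip force at its end, in the units of the state.
- env.state(): the state, without advancing time (a new reading comes with each control period).
- optics.grab_frame(name): name is "scene" or "top"; returns (picture, depth): 420x560x3 uint8, red, green, blue; 420x560 float32, mm along the optical axis (not along the pixel's ray), 0 where there is no reading.
- optics.camera_info(name): a dict with "camera_matrix" (3x3 intrinsics, pixels), "k1" (the pictures are not rectified: a ray, as slopes to the right and down, at radius r is drawn at 1 + k1 r^2 times it, then the intrinsics apply), "R" (3x3) and "t" (3): a world point X has camera coordinates R X + t. Camera axes: x right, y down, z forward; pixel columns grow to the right and rows downward; lengths in mm; the calibration is good to about 2 mm. A picture is of the moment at which its call begins. camera_info takes no time and is no camera call.
- env.job_done(): hands the job in; it is judged then, once.
Trained networks look in the newest picture that a camera, given by its name, has taken for a name from the list of things; names that differ only in an ending like _2 or _b are one class to them, and where a whole thing is asked for, a point or a joint stands for the part that bears it (a point fixed in the world has none). Each returns a list of dicts, best first, with "conf" (0 to 1); they miss things now and then, are a little off and sometimes report something else, mostly with a low value. They report only what shows in the picture. A call takes as long as a camera call. They do not tell look-alikes from the thing itself.
- optics.silhouettes(camera, name): "mask" (420x560 bool, what is visible of it) and "at" ([column, row] in pixels, amid what is visible of it).
- optics.place_of(camera, name): "at" ([column, row] in pixels: a listed point, or the origin of a listed thing).
The state is a dict: "time_s": time; "qpos": joint angles; "qvel": joint speeds; "effort": joint torques, N m; "ee_pos": TCP position; "ee_rot": TCP orientation; "force": force on the tool from outside, world axes, zero at the start; "torque": the same for the moment, N m; "gripper_width": finger opening in mm; "gripper_force": force on a finger pad.
Only numpy, scipy, OpenCV 4.12 (cv2) and the standard library are available. Lean on these libraries where they do the work, as an engineer would, in place of code of your own. Each camera call takes 0.05 s, during which the arm holds its last target. There are 200 camera calls.

## Working session

There is one attempt and no reset: what is moved stays moved. The work goes in short steps, Python scripts to look and compute and a tool call to move; the robot and the scene stay as the last step left them, time stands still between calls to the robot, and variables do not carry over. Pictures are saved under pics/ and viewed, at most 10 in all, crops included, and the job is handed in when it is done.

Besides the shell and the picture viewer there is one more tool, called as name(argument=value, ...) on one line, values as JSON. send_rows: Moves the arm, as the interface text tells. Its arguments: {"type":"object","properties":{"targets":{"type":"array"},"grip_force":{"type":"number"}},"required":["targets"]}

```bash
mkdir -p pics; cat > h.py <<'E'
import numpy as np, cv2
from workcell import env, optics
def ray(cam,px):
    c=optics.camera_info(cam);K=np.array(c["camera_matrix"]);R=np.array(c["R"]);t=np.array(c["t"])
    k=c["k1"]; k=float(np.ravel(k)[0])
    p=cv2.undistortPoints(np.array([[px]],float),K,np.array([k,0,0,0.]))[0,0]
    d=R.T@np.array([p[0],p[1],1]); return -R.T@t,d
def atz(cam,px,z):
    o,d=ray(cam,px); return o+d*(z-o[2])/d[2]
def cloud(cam,depth,mask):
    v,u=np.nonzero(mask&(depth>0)); 
    c=optics.camera_info(cam);K=np.array(c["camera_matrix"]);R=np.array(c["R"]);t=np.array(c["t"]);k=float(np.ravel(c["k1"])[0])
    p=cv2.undistortPoints(np.stack([u,v],1)[:,None].astype(float),K,np.array([k,0,0,0.]))[:,0]
    z=depth[v,u]; P=np.c_[p*z[:,None],z]
    return (P-t)@R, u, v
E
python3 - <<'E'
from h import *
s=env.state();print(s['time_s'],s['ee_pos'],s['ee_rot'],s['gripper_width'])
for c in ("scene","top"):
    im,d=optics.grab_frame(c);cv2.imwrite(f"pics/{c}0.png",im[:,:,::-1]);np.savez(f"{c}0.npz",im=im,d=d)
    i=optics.camera_info(c);print(c,-np.array(i["R"]).T@np.array(i["t"]))
    for n,z in (("cap_bar",120),("housing",0),("thread_start",62),("small_housing",0)):
        for r in optics.place_of(c,n): print(n,np.round(r["at"],1),round(r["conf"],2),atz(c,r["at"],z).round(1))
print(env.state()['time_s'])
E
```

```text
0.0 [130.8385677  559.40270225 213.134268  ] [-1.79900554e+02 -1.08947670e-03  1.66837558e+02] 90.99436626359348
scene [ 238.94944324 -394.94510523  710.78033162]
cap_bar [384.8 280.5] 0.77 [ 597.1 -161.3  120. ]
cap_bar [280.6 217.1] 0.73 [522.5  57.7 120. ]
housing [285.6 253.7] 0.63 [532.6  52.7   0. ]
small_housing [194.7 194.8] 0.96 [437.3 326.2   0. ]
top [ 489.37246417  109.55057735 1049.53200117]
cap_bar [300.2 206.1] 0.9 [532.7  58.7 120. ]
cap_bar [374.  164.6] 0.87 [ 630.8 -114.   120. ]
thread_start [292.3 195.9] 0.56 [560.6  75.2  62. ]
small_housing [194.9 246.1] 0.86 [432.3 327.2   0. ]
0.5
```

View pics/top0.png

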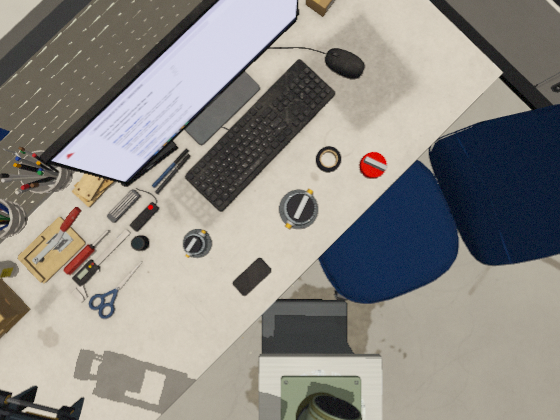

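View pics/scene0.png

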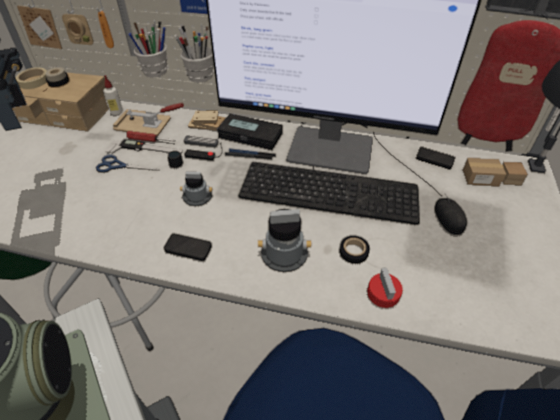

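Top view: the target cap is at about (300,208), with brass ports at roughly (309,192) and (290,226). The red decoy is at (373,165) and the small housing at (196,243). Next I'll measure the axis, bar and port directions.

```bash
python3 - <<'E'
from h import *
z=np.load("top0.npz");im,d=z["im"],z["d"]
hsv=cv2.cvtColor(im,cv2.COLOR_RGB2HSV).astype(int)
win=np.zeros(d.shape,bool);win[180:240,270:330]=1
P,u,v=cloud("top",d,win)
h=hsv[v,u]; 
brass=(h[:,1]>90)&(h[:,2]>110)&(P[:,2]>15)&(P[:,2]<60)
for c in np.c_[u,v][brass][:0]: pass
B=np.c_[u,v][brass]; W=np.array([atz("top",p.astype(float),34)[:2] for p in B])
n,lab,st,cen=cv2.connectedComponentsWithStats((lambda m:(m.__setitem__((v[brass],u[brass]),1),m)[1])(np.zeros(d.shape,np.uint8)))
print(st[:,4],cen)
cs=[atz("top",cen[i],37)[:2] for i in np.argsort(-st[:,4])[1:3]]
print("ports",cs,"mid",np.mean(cs,0)); dd=cs[0]-cs[1];print("port ang",np.degrees(np.arctan2(dd[1],dd[0]))%180,np.hypot(*dd))
top=(P[:,2]>122); bright=(h[:,2]>130)&(P[:,2]>95)&(h[:,1]<60)
for nm,m in (("bar z",top),("bar bright",bright)):
    Q=np.array([atz("top",p.astype(float),130)[:2] for p in np.c_[u,v][m]])
    (cx,cy),wh,a=cv2.minAreaRect(Q.astype(np.float32)); w,e=np.linalg.eigh(np.cov(Q.T)); print(nm,len(Q),Q.mean(0),(cx,cy),wh,"ang",np.degrees(np.arctan2(e[1,1],e[0,1]))%180,"z",np.median(P[m,2]))
disc=(P[:,2]>98); Q=P[disc][:,:2];print("disc",cv2.minEnclosingCircle(Q.astype(np.float32)),Q.mean(0))
foot=(P[:,2]>4);Q=P[foot][:,:2];print("foot",cv2.minEnclosingCircle(Q.astype(np.float32)))
c=cv2.resize(im[175:245,265:335],None,fx=8,fy=8,interpolation=cv2.INTER_CUBIC);cv2.imwrite("pics/crop0.png",c[:,:,::-1])
for r in optics.silhouettes("top","housing")+optics.silhouettes("top","cap_bar"):print(r["conf"],r["at"],r["mask"].sum())
E
```

```text
[235152     23     25] [[279.49611315 209.5000808 ]
 [309.7826087  191.26086957]
 [288.2        225.52      ]]
ports [array([487.1940998 ,  84.43872118]), array([574.3844139 ,  29.88791571])] mid [530.78925685  57.16331844]
port ang 147.9677560811171 102.84911886586879
bar z 131 [530.12095862  57.01667319] (530.389892578125, 56.69970703125) (11.329543113708496, 56.76728820800781) ang 153.94315420623585 z 133.1231238935705
bar bright 134 [530.91027117  57.61122073] (530.8460693359375, 57.61868667602539) (11.336874961853027, 56.76704788208008) ang 153.70387627291908 z 133.01508060035397
disc ((530.662841796875, 56.65959167480469), 33.978004455566406) [530.19244058  57.38085803]
foot ((529.4278564453125, 52.58161926269531), 104.78980255126953)
0.64 [290.2, 214.8] 681
0.86 [374.5, 165.0] 585
0.82 [301.8, 204.4] 641
```

View pics/crop0.png

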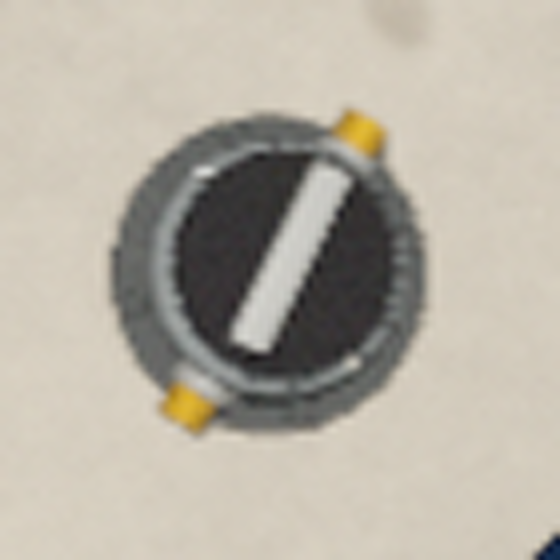

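The axis is at about (530.6, 57.2). The ports lie at 148° and the bar at 153.8°, so it is 6° counter-clockwise. In the crop, the ribs at (205,170) and (355,360) are 70° counter-clockwise of the ports, as described. I'm approaching with yaw 153.8.

send_rows(targets=[[[0,0,-0.012,0.143,-0.18,0,-1],[0,0,-0.012,0.143,-0.18,0,-1],[0,0,-0.012,0.143,-0.18,0,-1],[0,0,-0.012,0.143,-0.18,0,-1],[0,0,-0.012,0.143,-0.18,0,-1],[0,0,-0.012,0.143,-0.18,0,-1],[0,0,-0.012,0.143,-0.18,0,-1],[0,0,-0.012,0.143,-0.18,0,-1],[0,0,-0.012,0.143,-0.18,0,-1],[0,0,-0.012,0.143,-0.18,0,-1],[0,0,-0.012,0.143,-0.18,0,-1],[0,0,-0.012,0.143,-0.18,0,-1]]])

```text
time_s: 1.8
ee_pos: [475.2, 126.2, 214.3]
ee_rot: [180.0, 0.0, 153.8]
force: [-0.6, 1.0, 0.5]
gripper_width: 90.8
gripper_force: 0.0
```

send_rows(targets=[[[0,0,0,0.143,-0.18,0,-1],[0,0,0,0.143,-0.18,0,-1],[0,0,0,0,0,-0.12,-1],[0,0,0,0,0,-0.12,-1],[0,0,0,0,0,0,-1],[0,0,0,0,0,0,-1]]])

```text
time_s: 2.4
ee_pos: [531.4, 55.9, 166.2]
ee_rot: [-180.0, -0.0, 153.9]
force: [-0.1, -0.5, 0.1]
gripper_width: 91.2
gripper_force: 0.0
```

send_rows(targets=[[[0,0,0,-0.004,0.006,-0.1,-1],[0,0,0,0,0,-0.1,-1],[0,0,0,0,0,-0.06,-1],[0,0,0,0,0,0,1],[0,0,0,0,0,0,1],[0,0,0,0,0,0,1],[0,0,0,0,0,0,1],[0,0,0,0,0,0,1],[0,0,0,0,0,0,1],[0,0,0,0,0,0,1]]], grip_force=20)

```text
time_s: 3.4
ee_pos: [530.6, 57.1, 114.1]
ee_rot: [180.0, 0.0, 153.9]
force: [-0.6, 0.3, -0.4]
gripper_width: 37.9
gripper_force: 0.0
```

send_rows(targets=[[[0,0,0,0,0,0,1],[0,0,0,0,0,0,1],[0,0,0,0,0,0,1],[0,0,0,0,0,0,1],[0,0,0,0,0,0,1],[0,0,0,0,0,0,1],[0,0,0,0,0,0,1]]])

```text
time_s: 4.1
ee_pos: [530.6, 57.1, 113.9]
ee_rot: [180.0, -0.0, 153.9]
force: [-0.1, -0.0, -0.2]
gripper_width: 11.4
gripper_force: 20.0
```

send_rows(targets=[[[0,0,0.071,0,0,0,1],[0,0,0.071,0,0,0,1],[0,0,0.071,0,0,0,1],[0,0,0.071,0,0,0,1],[0,0,0.071,0,0,0,1],[0,0,0.071,0,0,0,1],[0,0,0.071,0,0,0,1],[0,0,0.071,0,0,0,1],[0,0,0.071,0,0,0,1],[0,0,0.071,0,0,0,1],[0,0,0,0,0,0,1]]])

```text
time_s: 5.2
ee_pos: [530.5, 57.1, 113.9]
ee_rot: [180.0, -0.0, -142.2]
force: [0.3, 0.2, -0.8]
gripper_width: 11.8
gripper_force: 20.0
```

Yaw is now 217.8°, which is on the ribs. I'm lowering 4 mm to check the force.

send_rows(targets=[[[0,0,0,0,0,-0.005,1],[0,0,0,0,0,-0.005,1],[0,0,0,0,0,-0.005,1],[0,0,0,0,0,-0.005,1],[0,0,0,0,0,0,1]]])

```text
time_s: 5.7
ee_pos: [530.4, 57.1, 109.8]
ee_rot: [180.0, -0.0, -142.2]
force: [-0.1, -0.6, -1.6]
gripper_width: 11.8
gripper_force: 20.0
```

send_rows(targets=[[[0,0,0,0,0,-0.005,1],[0,0,0,0,0,-0.005,1],[0,0,0,0,0,-0.005,1],[0,0,0,0,0,-0.005,1],[0,0,0,0,0,-0.005,1],[0,0,0,0,0,0,1]]])

```text
time_s: 6.3
ee_pos: [530.6, 57.1, 105.6]
ee_rot: [-180.0, 0.0, -142.2]
force: [-1.3, -0.5, 4.5]
gripper_width: 12.0
gripper_force: 20.0
```

The cap has seated about 8.5 mm down with a light contact force. I'm turning it forward while following the pitch.

send_rows(targets=[[[0,0,-0.05,0,0,-0.0008,1],[0,0,-0.05,0,0,-0.0008,1],[0,0,-0.05,0,0,-0.0008,1],[0,0,-0.05,0,0,-0.0008,1],[0,0,-0.05,0,0,-0.0008,1],[0,0,0,0,0,0,1]]], grip_force=30)

```text
time_s: 6.9
ee_pos: [531.4, 56.9, 104.9]
ee_rot: [-180.0, 0.1, -164.7]
force: [1.9, -0.3, 3.6]
gripper_width: 11.5
gripper_force: 30.0
```

```bash
python3 -c "
from h import *
s=env.state();print(s['ee_pos'],s['ee_rot'],s['force'],s['torque'],s['gripper_width'])"
```

```text
[531.44950994  56.87152935 104.85487181] [-1.79953903e+02  1.14801511e-01 -1.64708865e+02] [ 1.91780901 -0.33712202  3.58599668] [-0.1732066  -0.03203803  0.01118802] 11.53132559662869
```

Turning freely. I'll go on to yaw about 150, then check the torque.

send_rows(targets=[[[0,0,-0.055,0,0,-0.0009,1],[0,0,-0.055,0,0,-0.0009,1],[0,0,-0.055,0,0,-0.0009,1],[0,0,-0.055,0,0,-0.0009,1],[0,0,-0.055,0,0,-0.0009,1],[0,0,-0.055,0,0,-0.0009,1],[0,0,-0.055,0,0,-0.0009,1],[0,0,-0.055,0,0,-0.0009,1],[0,0,-0.055,0,0,-0.0009,1],[0,0,0,0,0,0,1]]])

```text
time_s: 7.9
ee_pos: [530.9, 57.0, 103.2]
ee_rot: [180.0, 0.1, 150.8]
force: [1.1, -0.9, 5.6]
gripper_width: 11.9
gripper_force: 30.0
```

```bash
python3 -c "
from h import *
s=env.state();print(s['ee_pos'],s['ee_rot'],s['force'],s['torque'],s['gripper_width'])"
```

```text
[530.92790238  56.96590042 103.24023824] [1.79970593e+02 5.53277644e-02 1.50753484e+02] [ 1.06980523 -0.89864472  5.55270999] [-0.19898532  0.19688911  0.03725361] 11.865492300590017
```

Now 3.5° more, to the stop.

send_rows(targets=[[[0,0,-0.02,0,0,0,1],[0,0,-0.015,0,0,0,1],[0,0,0,0,0,0,1],[0,0,0,0,0,0,1]]])

```text
time_s: 8.3
ee_pos: [531.3, 57.4, 103.1]
ee_rot: [179.9, 0.1, 147.6]
force: [0.5, 0.1, 5.1]
gripper_width: 11.7
gripper_force: 30.0
```

```bash
python3 -c "
from h import *
s=env.state();print(s['ee_pos'],s['ee_rot'],s['force'],s['torque'],s['gripper_width'])"
```

```text
[531.27627846  57.35059351 103.10302963] [1.79921431e+02 7.36019079e-02 1.47645811e+02] [0.45499339 0.07720046 5.06797057] [ 0.09365662 -0.07881344  0.11802339] 11.686327458490146
```

Home, at 147.6° with the stop torque starting to rise. I'm releasing, backing off upward, then verifying.

send_rows(targets=[[[0,0,0,0,0,0,-1],[0,0,0,0,0,0,-1],[0,0,0,0,0,0,-1],[0,0,0,0,0,0,-1],[0,0,0,0,0,0,-1],[0,0,0,0,0,0.1,-1],[0,0,0,0,0,0.15,-1],[0,0,0,0,0,0.2,-1],[0,0,0,0,0,0.1,-1],[0,0,0,-0.1,0.2,0,-1],[0,0,0,-0.1,0.2,0,-1],[0,0,0,-0.1,0.2,0,-1]]])

```text
time_s: 9.5
ee_pos: [469.9, 178.0, 212.8]
ee_rot: [180.0, 0.0, 147.5]
force: [1.8, 0.6, -0.5]
gripper_width: 91.3
gripper_force: 0.0
```

send_rows(targets=[[[0,0,0,-0.1,0.2,0,-1],[0,0,0,-0.1,0.2,0,-1],[0,0,0,-0.1,0.2,0,-1],[0,0,0,0,0,0,-1],[0,0,0,0,0,0,-1]]])

```text
time_s: 10.0
ee_pos: [410.1, 297.6, 212.4]
ee_rot: [-180.0, 0.0, 147.7]
force: [-0.7, 0.4, 0.4]
gripper_width: 91.3
gripper_force: 0.0
```

```bash
python3 - <<'E'
from h import *
im,d=optics.grab_frame("top");s=env.state();print(s['time_s'],s['ee_pos'],s['force'])
hsv=cv2.cvtColor(im,cv2.COLOR_RGB2HSV).astype(int)
win=np.zeros(d.shape,bool);win[180:240,270:330]=1
P,u,v=cloud("top",d,win);h=hsv[v,u]
m=(h[:,2]>130)&(P[:,2]>90)&(h[:,1]<60)
Q=np.array([atz("top",p.astype(float),121)[:2] for p in np.c_[u,v][m]])
w,e=np.linalg.eigh(np.cov(Q.T));print(len(Q),cv2.minAreaRect(Q.astype(np.float32)),np.degrees(np.arctan2(e[1,1],e[0,1]))%180,"z",np.median(P[m,2]))
cv2.imwrite("pics/crop1.png",cv2.resize(im[175:245,265:335],None,fx=8,fy=8,interpolation=cv2.INTER_CUBIC)[:,:,::-1])
E
```

```text
10.05 [410.55968601 296.81696794 212.43886829] [-0.65972321 -0.29220286  0.06294619]
129 ((532.639892578125, 59.902259826660156), (21.85895538330078, 57.315975189208984), 63.62169647216797) 149.55101529870896 z 122.162086686356
```

View pics/crop1.png

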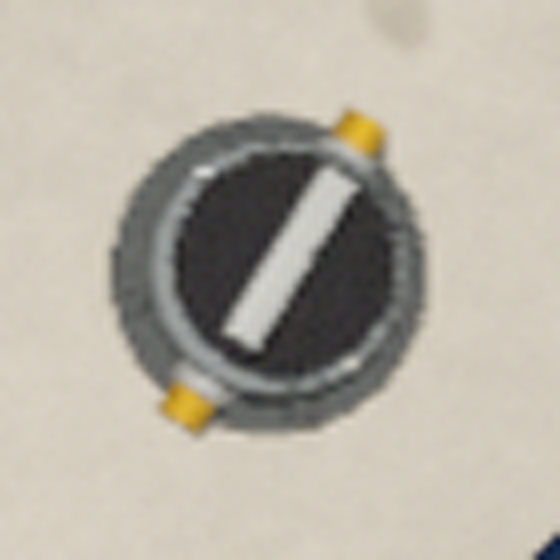

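The crop shows the bar, from (345,180) to (240,340), in line with the brass ports at (362,132) and (188,405). Its top has dropped from 133 to 122 mm, so the cap is home.

```bash
python3 -c "
from workcell import env
print(env.job_done())"
```

```text
the job is handed in; nothing more can be done
None
```

The job is handed in at about 10 s of robot time: the cap dropped into the thread start, was turned home with its bar within about 2° of the port line by camera, and was released. The hand-in call returned no verdict.

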